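# Sort the dismantled radio's parts into the repair bench bays

## Robot

A 6-joint arm with a two-finger parallel gripper is mounted at the origin on the work surface. World frame = base frame: x ahead of the robot, y to its left, z up, the work surface at z = 0. Lengths are in m, angles in rad, forces in N, time in s.
With the tool pointing down it reaches from about 0.35 to 0.85 m from the base axis. Payload 8.1 kg.
Tool frame: the origin (TCP) lies on the centre line of the jaws, within the pads' length; the fingertips stand arm.tcp_to_tips ahead of it and the grasp point (between the pads) lies 8 mm behind it (arm.tcp_to_tips is the distance from the TCP to the fingertips, in m); z points along the fingers, y is the line along which they close (so a half turn about z gives the same grasp; the last joint's range is limited). The gripper opens to 93 mm and grips with 3 to 60 N. Pads are 15 mm wide; open, the fingers measure 128 mm over their backs; the gripper's body (75 mm by 188 mm) begins 65 mm behind the grasp point.
Start: joints at [1.249, 0.13, 1.488, -0, 1.523, -0.085], TCP at [0.141, 0.583, 0.23] pointing down, gripper open.
Joint ranges: [-2.96, 2.96], [-0.89, 2.26], [0.02, 2.5], [-1.34, 4.48], [0, 2.73], [-2.66, 2.66]. Speed limits (rad/s): [2.39, 2.39, 2.79, 3.14, 3.14, 3.14].

## Interface

Orientations are given as [roll, pitch, yaw] about the fixed x, y, z axes, in that order (R = Rz(yaw) Ry(pitch) Rx(roll)).
In Python, from station import arm, eyes gives the robot as it stands.
- The arm moves only by the tool send_rows, never from a script. Its argument "steps" is a list of rows, each an object with "translation": the shift along the tool's x, y, z each as a share of 50 mm, from -1 to 1, a list of three; "rotation": the turn, a rotation vector about the tool's x, y, z each as a share of 6 degrees, from -1 to 1, a list of three. A call has 1 to 12 rows; each row shifts and turns the commanded pose from where the row before left it, along the tool's axes as they then stand; what a row does not reach is not made up. A row lasts 1/10 s, in which the tool goes at most 50 mm and 8.59 degrees, less where a joint would pass 70% of its speed; a pose out of reach is approached as far as the arm can. A call with a number of a shift or a turn outside -1 to 1 is refused whole. A call with a gripper value outside its range is refused whole. "grip" is the opening, from -1 (shut) to 1 (fully open), set as the call begins (left out, the last holds). The fingers move at their own pace and stop on an object; "grip_force" is the grip in N (left out, the last holds). Time passes only in rows, so rows that do not move let the fingers close. It gives the time, the measured TCP pose, the force, the opening and the grip force at its end, in the units of the state.
- arm.observe(): the state, without advancing time (a new reading comes with each control period).
- eyes.read_camera(name): name is "scene" or "top" or "wrist"; returns (picture, depth): 384x512x3 uint8, red, green, blue; 384x512 float32, m along the optical axis (not along the pixel's ray), 0 where there is no reading.
- eyes.camera_params(name): a dict with "fx", "fy", "cx", "cy" (pixels), "T" (4x4, takes a point from camera to world coordinates). Camera axes: x right, y up, looking along -z (the intrinsics and any distortion apply to the point x, -y, -z); pixel columns grow to the right and rows downward; lengths in m; the calibration is good to about 2 mm. A picture is of the moment at which its call begins: read the wrist's pose just before it. camera_params takes no time and is no camera call; for the wrist camera it gives the pose at the moment of the call.
- arm.close_job(): hands the job in; it is judged then, once.
Trained networks look in the newest picture that a camera, given by its name, has taken for a name from the list of things; names that differ only in an ending like _2 or _b are one class to them, and where a whole thing is asked for, a point or a joint stands for the part that bears it (a point fixed in the world has none). Each returns a list of dicts, best first, with "confidence" (0 to 1); they miss things now and then, are a little off and sometimes report something else, mostly with a low value. They report only what shows in the picture. A call takes as long as a camera call. They do not tell look-alikes from the thing itself.
- eyes.look_for(camera, query): "extent" ([centre column, centre row, width, height] in pixels, round what is visible of it).
- eyes.trace(camera, query): "region" (384x512 bool, what is visible of it) and "extent" ([centre column, centre row, width, height] in pixels, round what is visible of it).
The state is a dict: "time_s": time; "joint_positions": joint angles; "qvel": joint speeds; "tau": joint torques, N m; "ee_pos": TCP position; "eef_rot": TCP orientation; "force": force on the tool from outside, world axes, zero at the start; "wrist_torque": the same for the moment, N m; "opening": finger opening in m; "finger_force": force on a finger pad.
Only numpy, scipy, OpenCV 4.12 (cv2) and the standard library are available. Lean on these libraries where they do the work, as an engineer would, in place of code of your own. Each camera call takes 0.05 s, during which the arm holds its last target. There are 200 camera calls.

## Task

Sort the parts of the dismantled radio: slide both loudspeakers along the bench, without lifting them, all the way into the blue-lined bay, and slide the circuit board the same way all the way into the yellow-lined bay. Stand the white cup of screws upright beside the board in the yellow-lined bay, flat on the bench and without ever tipping it over. Leave the solder spool, screwdriver, flux jar and multimeter where they are.

Things in the scene. Friction and masses are not known exactly. Their poses are not given: they have to be found in the camera images.
- speaker_a: a loudspeaker lying face up: black round disc, diameter 78, height 20, with a grey cone and a silver dome on top (to 25.5). Origin: centre of its underside; z up. About 220 g; too wide to grip well, slides on the bench. Sizes in mm.
- speaker_b: same as speaker_a: a loudspeaker lying face up: black round disc, diameter 78, height 20, with a grey cone and a silver dome on top (to 25.5). Origin: centre of its underside; z up. About 220 g; too wide to grip well, slides on the bench. Sizes in mm.
- board: circuit board: green board with small components on a black plastic carrier, 72 along its x, 80 along its y; carrier 14 high, components to 23. Origin: centre of its underside; z up. About 150 g; slides on the bench. Sizes in mm.
- cup: white open plastic cup with some screws in it, standing upright: straight outer wall, diameter 56, height 60, wall 3. Origin: centre of its underside; z up. About 90 g. Sizes in mm.
- bay_left: left-hand (+y) fixed three-sided bay of low aluminium walls on the bench, without floor. Inner length 230 along x, inner depth 120 along y, walls 6 thick and 20 high. Origin: centre of the inner area at bench height; never turned. Its mouth (the full 230, no wall) faces -y, towards the middle of the bench; the back wall is at +y. Sizes in mm.
- bay_right: right-hand (-y) fixed three-sided bay of low aluminium walls on the bench, without floor. Inner length 230 along x, inner depth 120 along y, walls 6 thick and 20 high. Origin: centre of the inner area at bench height; never turned. Its mouth (the full 230, no wall) faces +y, towards the middle of the bench; the back wall is at -y. Sizes in mm.
- mat_blue: blue lining sheet (228 along x, 118 along y, 0.6 thick, glued flat) that marks the loudspeakers' bay: it lies exactly in one of the two bays, left or right differs from run to run. Origin: centre of the bay's inner area, at bench height; axes as the world. Sizes in mm.
- mat_yellow: yellow lining sheet (228 along x, 118 along y, 0.6 thick, glued flat) that marks the circuit board's and cup's bay: it lies exactly in one of the two bays, left or right differs from run to run. Origin: centre of the bay's inner area, at bench height; axes as the world. Sizes in mm.
- spool: bystander: solder spool standing upright, diameter 50, height 48, red flanges, silver core. Origin: centre of its underside. Sizes in mm.
- screwdriver: bystander: screwdriver with a green handle, about 200 long, lying beyond the parts roughly along y. Origin: underside, on its axis; x runs from handle to tip. Sizes in mm.
- flux_jar: bystander: amber glass jar with a black lid, diameter 52, height 55, outside the left bay. Origin: centre of its underside. Sizes in mm.
- multimeter: bystander: yellow multimeter lying flat, 140 x 75 x 32 (with its dial to 39), outside the right bay. Origin: centre of its underside. Sizes in mm.
Not all that is in view belongs to the job. What is shaped like the speaker_a but orange is not meant.

How it is judged:
By the outcome, as a careful person would: the job done as asked, in the order asked, and still so for the second after the job is handed in, with the robot touching nothing.
It also fails if it takes over 72 s, if anything falls off the work surface, if the arm or the gripper's body presses on something with over 40 N, if the wrist force passes 120 N, or if a joint passes its speed limit or range.

## Working session

There is one attempt and no reset: what is moved stays moved. The work goes in short steps, Python scripts to look and compute and a tool call to move; the robot and the scene stay as the last step left them, time stands still between calls to the robot, and variables do not carry over. Pictures are saved under pics/ and viewed, at most 10 in all, crops included, and the job is handed in when it is done.

Besides the shell and the picture viewer there is one more tool, called after "Call:" as name(argument=value, ...), one argument or row to a line, values as JSON. send_rows: Moves the arm, as the interface text tells. Its arguments: {"type":"object","properties":{"steps":{"type":"array"},"grip":{"type":"number"},"grip_force":{"type":"number"}},"required":["steps"]}

```bash
mkdir -p pics; ls
cat > h.py <<'E'
import numpy as np, cv2
from station import arm, eyes
def save(n,im,s=1): cv2.imwrite('pics/'+n, cv2.resize(im[:,:,::-1],None,fx=s,fy=s,interpolation=cv2.INTER_CUBIC))
def cloud(cam):
    im,d=eyes.read_camera(cam); p=eyes.camera_params(cam)
    v,u=np.mgrid[0:d.shape[0],0:d.shape[1]]
    X=np.stack([(u-p['cx'])/p['fx']*d,-(v-p['cy'])/p['fy']*d,-d,np.ones_like(d)],-1)@np.array(p['T']).T
    X=X[...,:3]; X[d==0]=np.nan
    return im,d,X
E
python3 - <<'E'
from h import *
for c in('top','scene'):
    im,d,X=cloud(c); save(c+'0.png',im,1.5); np.savez(c+'0.npz',im=im,X=X)
    p=eyes.camera_params(c); print({k:v for k,v in p.items()})
s=arm.observe();print(s,arm.tcp_to_tips)
E
```

```text
pics
{'fx': 396.47082088152536, 'fy': 396.47082088152536, 'cx': 255.09382480061416, 'cy': 194.23468035834654, 'T': array([[-0.00875623,  0.98832288, -0.15212239,  0.3818163 ],
       [-0.9999416 , -0.0076905 ,  0.0075927 , -0.0077192 ],
       [ 0.00633414,  0.15217999,  0.9883325 ,  1.3579577 ],
       [ 0.        ,  0.        ,  0.        ,  1.        ]])}
{'fx': 469.4380612470973, 'fy': 469.4380612470973, 'cx': 260.0674022571851, 'cy': 192.77671035298206, 'T': array([[ 0.62230256, -0.67151379,  0.40225459,  1.15643102],
       [ 0.78277451,  0.53509195, -0.31771163, -0.48272547],
       [-0.00189545,  0.5125874 ,  0.85863296,  1.24568758],
       [ 0.        ,  0.        ,  0.        ,  1.        ]])}
{'time_s': 0.1, 'joint_positions': array([ 1.24861767e+00,  1.31078520e-01,  1.48921176e+00,  3.58022873e-06,
        1.52300902e+00, -8.53561372e-02]), 'qvel': array([-0.00124857,  0.00099258, -0.00288211,  0.00131635, -0.00013436,
        0.00044244]), 'tau': array([ 5.58198244e-04, -5.61340785e+01, -4.93097055e+01,  7.69792730e-02,
        2.92836770e-02, -1.00234179e-04]), 'ee_pos': array([0.14055598, 0.58277209, 0.22867387]), 'eef_rot': array([-3.13989253e+00, -1.49058174e-04,  2.90476983e+00]), 'force': array([-0.27351824,  0.41215008,  0.59762391]), 'wrist_torque': array([-0.0042132 ,  0.02987074,  0.01349444]), 'finger_force': 0.0, 'opening': 0.09306268127399814} 0.011
```

View pics/top0.png

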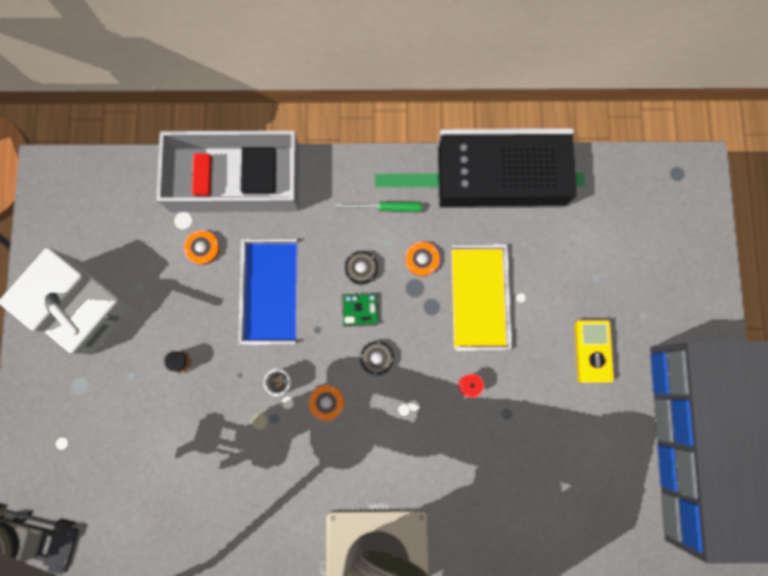

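View pics/scene0.png

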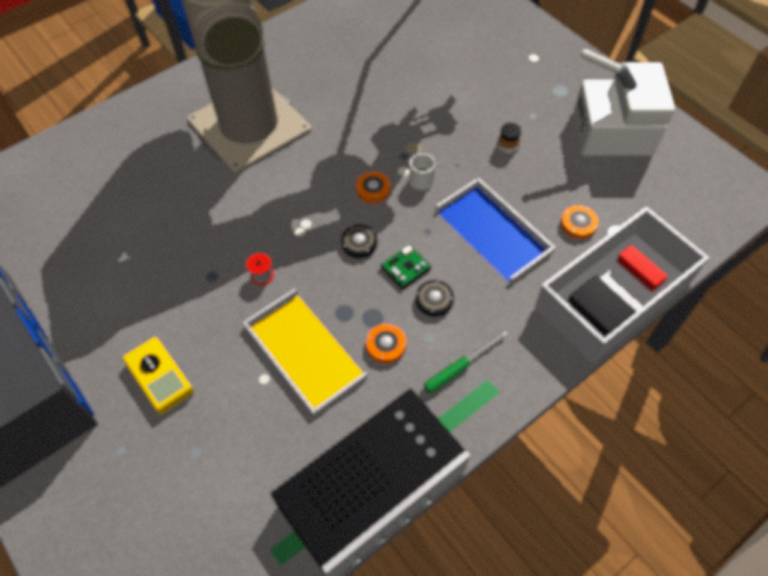

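The top view shows blue in the left bay at (270,292) and yellow in the right bay at (482,297). The things shaped like speakers are at (361,267) and (377,357), black, and at (422,258), (326,402) and (201,247), orange. The black pair fits the description; the orange ones are decoys. The board is at (360,309), the cup at (277,382) and the spool at (471,385). I'll confirm this in one crop and measure.

```bash
cat >> h.py <<'E'
def comps(cam,im,X,lo=0.008,hi=0.08,xr=(.2,.75),yr=(-.45,.5)):
    z=X[...,2]; m=(z>lo)&(z<hi)&(X[...,0]>xr[0])&(X[...,0]<xr[1])&(X[...,1]>yr[0])&(X[...,1]<yr[1])
    n,l,st,c=cv2.connectedComponentsWithStats(m.astype(np.uint8))
    for i in range(1,n):
        if st[i,4]<60: continue
        P=X[l==i]; a=np.percentile(P,1,0); b=np.percentile(P,99,0)
        print(cam,'px',c[i].round(),'n',st[i,4],'min',a.round(3),'max',b.round(3),'mid',((a+b)/2).round(3)[:2],'rgb',np.median(im[l==i],0))
    return l
E
python3 - <<'E'
from h import *
for c in('top','scene'):
    f=np.load(c+'0.npz'); im,X=f['im'],f['X']
    comps(c,im,X)
    for n,m in(('blue',(im[...,2]>150)&(im[...,0]<60)),('yellow',(im[...,0]>200)&(im[...,1]>170)&(im[...,2]<60))):
        P=X[m&(X[...,2]<.006)&(X[...,0]>.2)&(X[...,0]<.75)&(abs(X[...,1])<.45)]
        a=np.percentile(P,.5,0); b=np.percentile(P,99.5,0); print(n,a.round(3),b.round(3),((a+b)/2).round(4))
im=np.load('top0.npz')['im'][150:290,150:360]; save('crop.png',im,3.5)
E
```

```text
top px [134. 165.] n 417 min [0.657 0.36  0.009] max [0.731 0.435 0.029] mid [0.694 0.398] rgb [231. 134.  55.]
top px [171. 193.] n 335 min [0.471 0.18  0.009] max [0.713 0.306 0.027] mid [0.592 0.243] rgb [188. 186. 185.]
top px [281. 172.] n 394 min [ 0.626 -0.146  0.015] max [ 0.699 -0.073  0.029] mid [ 0.663 -0.109] rgb [234. 138.  57.]
top px [329. 196.] n 346 min [ 0.454 -0.306  0.009] max [ 0.696 -0.181  0.027] mid [ 0.575 -0.244] rgb [198. 195. 191.]
top px [241. 178.] n 403 min [ 0.607 -0.005  0.012] max [0.68  0.067 0.029] mid [0.644 0.031] rgb [107. 100.  92.]
top px [240. 206.] n 493 min [ 0.512 -0.004  0.009] max [0.583 0.071 0.028] mid [0.547 0.034] rgb [ 50. 135.  68.]
top px [251. 239.] n 422 min [ 0.402 -0.04   0.015] max [0.473 0.033 0.028] mid [ 0.438 -0.003] rgb [100.  95.  88.]
top px [119. 241.] n 244 min [0.41  0.41  0.011] max [0.456 0.455 0.062] mid [0.433 0.433] rgb [53.5 50.  50. ]
top px [186. 255.] n 270 min [0.359 0.184 0.009] max [0.41  0.239 0.067] mid [0.385 0.212] rgb [107.  102.5 100.5]
top px [315. 257.] n 189 min [ 0.352 -0.234  0.009] max [ 0.39
[... 1090 characters left out ...]
025] mid [0.554 0.035] rgb [ 38.  120.5  58. ]
scene px [173. 178.] n 249 min [ 0.358 -0.232  0.009] max [ 0.404 -0.186  0.055] mid [ 0.381 -0.209] rgb [203.  34.  27.]
scene px [290. 198.] n 479 min [ 0.614 -0.005  0.01 ] max [0.688 0.068 0.027] mid [0.651 0.031] rgb [108. 101.  91.]
scene px [197. 238.] n 490 min [ 0.458 -0.304  0.008] max [ 0.701 -0.18   0.025] mid [ 0.579 -0.242] rgb [177. 171. 152.]
scene px [257. 228.] n 535 min [ 0.633 -0.145  0.009] max [ 0.707 -0.072  0.027] mid [ 0.67  -0.108] rgb [220. 121.  41.]
blue [ 0.485  0.188 -0.006] [0.684 0.288 0.006] [ 5.842e-01  2.384e-01 -4.000e-04]
yellow [ 0.471 -0.292 -0.006] [ 0.682 -0.182  0.006] [ 5.768e-01 -2.368e-01 -1.000e-04]
```

View pics/crop.png

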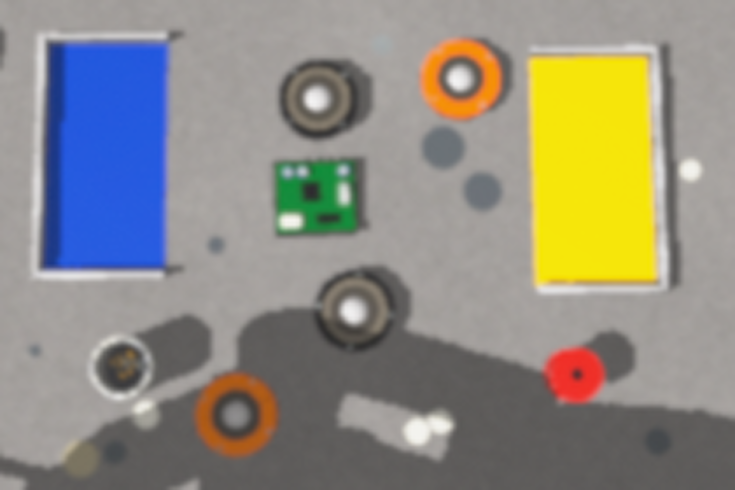

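The crop shows the black speakers with silver domes at crop (317,98) and (353,311), which are the ones meant. The orange ones at (460,78) and (236,414) are decoys. The board is at (318,197), axis-aligned.

Plan: use partly open fingers (about 40 mm) as a two-point pusher. Start by turning the tool to yaw 90° and moving behind speaker A.

Call:
send_rows(
  steps=[
    {"translation":[0,0,0],"rotation":[0,0,1]},
    {"translation":[0,0,0],"rotation":[0,0,1]},
    {"translation":[0,0,0],"rotation":[0,0,1]},
    {"translation":[0,0,0],"rotation":[0,0,1]},
    {"translation":[0,0,0],"rotation":[0,0,1]},
    {"translation":[0,0,0],"rotation":[0,0,1]},
    {"translation":[0,0,0],"rotation":[0,0,1]},
    {"translation":[0,0,0],"rotation":[0,0,1]},
    {"translation":[0,0,0],"rotation":[0,0,1]},
    {"translation":[0,0,0],"rotation":[0,0,1]},
    {"translation":[0,0,0],"rotation":[0,0,1]},
    {"translation":[0,0,0],"rotation":[0,0,1]},
  ],
  grip=-0.14,
)

```text
time_s: 1.3
ee_pos: [0.1406, 0.5829, 0.229]
eef_rot: [-3.141, 0.001, 1.644]
force: [-0.6, -0.7, -0.5]
opening: 0.0401
finger_force: 0.0
```

Call:
send_rows(
  steps=[
    {"translation":[0,0,0],"rotation":[0,0,0.74]},
    {"translation":[-0.6,0.5,0.1],"rotation":[0,0,0]},
    {"translation":[-0.6,0.5,0.1],"rotation":[0,0,0]},
    {"translation":[-0.6,0.5,0.1],"rotation":[0,0,0]},
    {"translation":[-0.6,0.5,0.1],"rotation":[0,0,0]},
    {"translation":[-0.6,0.5,0.1],"rotation":[0,0,0]},
    {"translation":[-0.6,0.5,0.1],"rotation":[0,0,0]},
    {"translation":[-0.6,0.5,0.1],"rotation":[0,0,0]},
    {"translation":[-0.6,0.5,0.1],"rotation":[0,0,0]},
    {"translation":[-0.6,0.5,0.1],"rotation":[0,0,0]},
    {"translation":[-0.6,0.5,0.1],"rotation":[0,0,0]},
  ],
)

```text
time_s: 2.4
ee_pos: [0.3913, 0.2817, 0.1792]
eef_rot: [-3.141, 0.0, 1.571]
force: [0.7, 0.1, 0.7]
opening: 0.0401
finger_force: 0.0
```

Run:
```python
import numpy as np
for c in('top','scene'):
    X=np.load(c+'0.npz')['X']; m=(X[...,2]>.06)&(X[...,0]>.6)&(X[...,0]<1.1)&(abs(X[...,1])<.5)
    for a,b in((-.5,-.3),(-.3,-.1),(-.1,.1),(.1,.3),(.3,.5)):
        q=X[m&(X[...,1]>a)&(X[...,1]<b)]
        if len(q):print(c,a,b,np.percentile(q,1,0).round(3),np.percentile(q,99,0).round(3))
```

```text
top -0.5 -0.3 [ 0.787 -0.449  0.066] [ 0.946 -0.302  0.095]
top -0.3 -0.1 [ 0.787 -0.299  0.065] [ 0.945 -0.152  0.095]
top 0.1 0.3 [0.782 0.178 0.061] [0.942 0.299 0.096]
top 0.3 0.5 [0.782 0.303 0.06 ] [0.943 0.478 0.096]
scene -0.5 -0.3 [ 0.795 -0.448  0.066] [ 0.951 -0.302  0.093]
scene -0.3 -0.1 [ 0.795 -0.299  0.068] [ 0.951 -0.152  0.094]
scene 0.1 0.3 [0.787 0.178 0.061] [0.947 0.297 0.095]
scene 0.3 0.5 [0.787 0.303 0.061] [0.947 0.481 0.095]
```

Call:
send_rows(
  steps=[
    {"translation":[-0.57,0.465,0.18],"rotation":[0,0,0]},
    {"translation":[-0.57,0.465,0.18],"rotation":[0,0,0]},
    {"translation":[-0.57,0.465,0.18],"rotation":[0,0,0]},
    {"translation":[-0.57,0.465,0.18],"rotation":[0,0,0]},
    {"translation":[-0.57,0.465,0.18],"rotation":[0,0,0]},
    {"translation":[-0.57,0.465,0.18],"rotation":[0,0,0]},
    {"translation":[-0.57,0.465,0.18],"rotation":[0,0,0]},
    {"translation":[-0.57,0.465,0.18],"rotation":[0,0,0]},
    {"translation":[-0.57,0.465,0.18],"rotation":[0,0,0]},
    {"translation":[-0.57,0.465,0.18],"rotation":[0,0,0]},
    {"translation":[-0.57,0.465,0.18],"rotation":[0,0,0]},
  ],
)

```text
time_s: 3.5
ee_pos: [0.6468, -0.0316, 0.0797]
eef_rot: [-3.141, -0.0, 1.571]
force: [0.6, 0.7, 1.1]
opening: 0.0404
finger_force: 0.0
```

Call:
send_rows(
  steps=[
    {"translation":[0,0,0.6],"rotation":[0,0,0]},
    {"translation":[0,0,0.4],"rotation":[0,0,0]},
    {"translation":[0,0,0.28],"rotation":[0,0,0]},
    {"translation":[0.2,0,0],"rotation":[0,0,0]},
    {"translation":[0.2,0,0],"rotation":[0,0,0]},
    {"translation":[0.2,0,0],"rotation":[0,0,0]},
    {"translation":[0.2,0,0],"rotation":[0,0,0]},
  ],
)

```text
time_s: 4.2
ee_pos: [0.6474, 0.011, 0.0182]
eef_rot: [3.139, 0.0, 1.572]
force: [0.0, -1.7, -0.2]
opening: 0.0401
finger_force: 0.8
```

Call:
send_rows(
  steps=[
    {"translation":[0.25,0,0],"rotation":[0,0,0]},
    {"translation":[0.25,0,0],"rotation":[0,0,0]},
    {"translation":[0.25,0,0],"rotation":[0,0,0]},
    {"translation":[0.25,0,0],"rotation":[0,0,0]},
    {"translation":[0.25,0,0],"rotation":[0,0,0]},
    {"translation":[0.25,0,0],"rotation":[0,0,0]},
    {"translation":[0.25,0,0],"rotation":[0,0,0]},
    {"translation":[0.25,0,0],"rotation":[0,0,0]},
    {"translation":[0.25,0,0],"rotation":[0,0,0]},
    {"translation":[0.25,0,0],"rotation":[0,0,0]},
    {"translation":[0.25,0,0],"rotation":[0,0,0]},
    {"translation":[0.25,0,0],"rotation":[0,0,0]},
  ],
)

```text
time_s: 5.4
ee_pos: [0.6468, 0.1603, 0.0173]
eef_rot: [3.141, 0.001, 1.571]
force: [-0.2, -5.1, 6.2]
opening: 0.0403
finger_force: 3.4
```

Run:
```python
from h import *
for c in('top','scene'):
    im,d,X=cloud(c); save(c+'1.png',im,1)
    comps(c,im,X,hi=.03,xr=(.38,.73),yr=(-.08,.32))
print(arm.observe()['ee_pos'],arm.observe()['force'])
```

```text
top px [184. 182.] n 83 min [0.607 0.206 0.009] max [0.659 0.237 0.028] mid [0.633 0.221] rgb [102.  98. 107.]
top px [240. 206.] n 487 min [ 0.514 -0.004  0.01 ] max [0.583 0.071 0.026] mid [0.548 0.034] rgb [ 50. 136.  68.]
top px [251. 238.] n 421 min [ 0.402 -0.04   0.015] max [0.473 0.033 0.028] mid [ 0.438 -0.003] rgb [113. 107.  99.]
scene px [281. 121.] n 66 min [0.383 0.186 0.008] max [0.42  0.232 0.028] mid [0.402 0.209] rgb [122. 119. 114.]
scene px [304. 130.] n 101 min [0.473 0.183 0.009] max [0.484 0.292 0.025] mid [0.479 0.237] rgb [171. 167. 165.]
scene px [355. 164.] n 222 min [0.604 0.183 0.008] max [0.718 0.31  0.025] mid [0.661 0.247] rgb [192.5 189.5 190. ]
scene px [239. 160.] n 428 min [ 0.405 -0.04   0.009] max [0.48  0.034 0.027] mid [ 0.443 -0.003] rgb [105.  98.  88.]
scene px [270. 177.] n 513 min [ 0.518 -0.005  0.01 ] max [0.589 0.074 0.025] mid [0.554 0.034] rgb [ 41. 131.  64.]
[0.6463046  0.16200529 0.01679743] [-0.92497021  0.05719677 -1.37298404]
```

Call:
send_rows(
  steps=[
    {"translation":[0.25,0,0],"rotation":[0,0,0]},
    {"translation":[0.25,0,0],"rotation":[0,0,0]},
    {"translation":[0.2,0,0],"rotation":[0,0,0]},
    {"translation":[0.12,0,0],"rotation":[0,0,0]},
    {"translation":[0,0,0],"rotation":[0,0,0]},
    {"translation":[-0.2,0,0],"rotation":[0,0,0]},
    {"translation":[-0.2,0,0],"rotation":[0,0,0]},
    {"translation":[0,0,-0.6],"rotation":[0,0,0]},
    {"translation":[0,0,-0.6],"rotation":[0,0,0]},
    {"translation":[0,0,-0.5],"rotation":[0,0,0]},
  ],
)

```text
time_s: 6.5
ee_pos: [0.6467, 0.1791, 0.103]
eef_rot: [3.141, -0.0, 1.569]
force: [0.2, -0.2, 0.1]
opening: 0.0399
finger_force: 0.0
```

Call:
send_rows(
  steps=[
    {"translation":[-0.62,-0.515,0],"rotation":[0,0,0]},
    {"translation":[-0.62,-0.515,0],"rotation":[0,0,0]},
    {"translation":[-0.62,-0.515,0],"rotation":[0,0,0]},
    {"translation":[-0.62,-0.515,0],"rotation":[0,0,0]},
    {"translation":[-0.62,-0.515,0],"rotation":[0,0,0]},
    {"translation":[-0.62,-0.515,0],"rotation":[0,0,0]},
    {"translation":[-0.62,-0.515,0],"rotation":[0,0,0]},
    {"translation":[-0.62,-0.515,0],"rotation":[0,0,0]},
    {"translation":[0,0,0],"rotation":[0,0,0]},
  ],
)

```text
time_s: 7.4
ee_pos: [0.4374, -0.0708, 0.1011]
eef_rot: [-3.14, 0.001, 1.566]
force: [-0.3, -0.7, 1.0]
opening: 0.04
finger_force: 0.0
```

Run:
```python
from h import *
for c in('top','scene'):
    im,d,X=cloud(c)
    comps(c,im,X,hi=.03,xr=(.487,.705),yr=(.07,.298))
```

```text
top px [179. 179.] n 410 min [0.606 0.205 0.013] max [0.68  0.279 0.028] mid [0.643 0.242] rgb [105.  99.  96.]
scene px [340. 162.] n 437 min [0.612 0.206 0.009] max [0.686 0.281 0.027] mid [0.649 0.243] rgb [131. 123. 117.]
```

Call:
send_rows(
  steps=[
    {"translation":[0,0.07,0.7],"rotation":[0,0,0]},
    {"translation":[0,0,0.6],"rotation":[0,0,0]},
    {"translation":[0,0,0.4],"rotation":[0,0,0]},
    {"translation":[0.2,0,0],"rotation":[0,0,0]},
    {"translation":[0.2,0,0],"rotation":[0,0,0]},
    {"translation":[0.2,0,0],"rotation":[0,0,0]},
    {"translation":[0.2,0,0],"rotation":[0,0,0]},
    {"translation":[0.2,0,0],"rotation":[0,0,0]},
    {"translation":[0.2,0,0],"rotation":[0,0,0]},
    {"translation":[0.2,0,0],"rotation":[0,0,0]},
    {"translation":[0.2,0,0],"rotation":[0,0,0]},
    {"translation":[0.2,0,0],"rotation":[0,0,0]},
  ],
)

```text
time_s: 8.7
ee_pos: [0.4445, 0.0232, 0.0172]
eef_rot: [3.14, 0.001, 1.571]
force: [-0.8, -4.4, 5.5]
opening: 0.0399
finger_force: 3.1
```

Call:
send_rows(
  steps=[
    {"translation":[0.2,0,0],"rotation":[0,0,0]},
    {"translation":[0.1,0,0],"rotation":[0,0,0]},
    {"translation":[0,0,0],"rotation":[0,0,0]},
    {"translation":[-0.2,0,0],"rotation":[0,0,0]},
    {"translation":[-0.2,0,0],"rotation":[0,0,0]},
    {"translation":[0,0,-0.6],"rotation":[0,0,0.5]},
    {"translation":[0,0,-0.6],"rotation":[0,0,1]},
    {"translation":[0,0,-0.4],"rotation":[0,0,1]},
    {"translation":[0,0,0],"rotation":[0,0,1]},
    {"translation":[0,0,0],"rotation":[0,0,1]},
    {"translation":[0,0,0],"rotation":[0,0,1]},
    {"translation":[0,0,0],"rotation":[0,0,1]},
  ],
)

```text
time_s: 9.9
ee_pos: [0.4434, 0.0169, 0.0962]
eef_rot: [-3.141, 0.0, 0.885]
force: [-0.3, 0.4, -0.9]
opening: 0.0403
finger_force: 0.0
```

Call:
send_rows(
  steps=[
    {"translation":[0,0,0],"rotation":[0,0,1]},
    {"translation":[0,-0.5,0],"rotation":[0,0,0]},
    {"translation":[0,0,0],"rotation":[0,0,0]},
  ],
)

```text
time_s: 10.2
ee_pos: [0.4243, 0.0357, 0.0956]
eef_rot: [-3.139, 0.001, 0.785]
force: [0.0, -1.2, -0.1]
opening: 0.0401
finger_force: 0.0
```

Run:
```python
from h import *
for c in('top','scene'):
    im,d,X=cloud(c)
    comps(c,im,X,hi=.03,xr=(.38,.705),yr=(-.08,.17))
```

```text
top px [240. 205.] n 453 min [ 0.514 -0.004  0.01 ] max [0.583 0.071 0.027] mid [0.549 0.034] rgb [ 48. 135.  65.]
scene px [261. 148.] n 400 min [0.412 0.042 0.009] max [0.485 0.118 0.028] mid [0.449 0.08 ] rgb [104.  97.  87.]
scene px [270. 177.] n 512 min [ 0.518 -0.005  0.009] max [0.589 0.074 0.025] mid [0.554 0.034] rgb [ 39. 124.  60.]
```

Call:
send_rows(
  steps=[
    {"translation":[-0.26,-0.33,0.2],"rotation":[0,0,0]},
    {"translation":[0,0,0.6],"rotation":[0,0,0]},
    {"translation":[0,0,0.5],"rotation":[0,0,0]},
    {"translation":[0,0,0.27],"rotation":[0,0,0]},
    {"translation":[0.2,0,0],"rotation":[0,0,0]},
    {"translation":[0.2,0,0],"rotation":[0,0,0]},
    {"translation":[0.2,0,0],"rotation":[0,0,0]},
    {"translation":[0.2,0,0],"rotation":[0,0,0]},
    {"translation":[0.2,0,0],"rotation":[0,0,0]},
    {"translation":[0.2,0,0],"rotation":[0,0,0]},
  ],
)

```text
time_s: 11.3
ee_pos: [0.4488, 0.0808, 0.0187]
eef_rot: [3.141, 0.0, 0.786]
force: [-3.3, -3.3, 5.2]
opening: 0.0403
finger_force: 2.5
```

Run:
```python
from h import *
for c in('top','scene'):
    im,d,X=cloud(c)
    comps(c,im,X,hi=.03,xr=(.38,.705),yr=(-.08,.17))
print(arm.observe()['ee_pos'])
```

```text
top px [241. 203.] n 326 min [ 0.517 -0.004  0.01 ] max [0.583 0.071 0.026] mid [0.55  0.034] rgb [ 52. 133.  68.]
scene px [278. 150.] n 288 min [0.451 0.074 0.009] max [0.521 0.149 0.027] mid [0.486 0.112] rgb [111.  103.5  93. ]
scene px [270. 177.] n 517 min [ 0.518 -0.004  0.009] max [0.589 0.073 0.025] mid [0.554 0.035] rgb [ 38. 124.  59.]
[0.44927055 0.08136564 0.0186878 ]
```

Call:
send_rows(
  steps=[
    {"translation":[0.2,0,0],"rotation":[0,0,0]},
    {"translation":[0.2,0,0],"rotation":[0,0,0]},
    {"translation":[0.2,0,0],"rotation":[0,0,0]},
    {"translation":[0.2,0,0],"rotation":[0,0,0]},
    {"translation":[0.2,0,0],"rotation":[0,0,0]},
    {"translation":[0.2,0,0],"rotation":[0,0,0]},
    {"translation":[0.2,0,0],"rotation":[0,0,0]},
    {"translation":[0.1,0,0],"rotation":[0,0,0]},
    {"translation":[0,0,0],"rotation":[0,0,0]},
    {"translation":[-0.2,0,0],"rotation":[0,0,0]},
    {"translation":[-0.2,0,-0.3],"rotation":[0,0,0]},
    {"translation":[0,0,-0.5],"rotation":[0,0,0]},
  ],
)

```text
time_s: 12.6
ee_pos: [0.4833, 0.1178, 0.0562]
eef_rot: [-3.138, 0.004, 0.785]
force: [0.4, -0.3, 0.7]
opening: 0.0398
finger_force: 0.0
```

Call:
send_rows(
  steps=[
    {"translation":[0,0,-0.5],"rotation":[0,0,-0.5]},
    {"translation":[0,0,-0.3],"rotation":[0,0,-1]},
    {"translation":[0,0,0],"rotation":[0,0,-1]},
    {"translation":[0,0,0],"rotation":[0,0,-1]},
    {"translation":[0,0,0],"rotation":[0,0,-1]},
    {"translation":[0,0,0],"rotation":[0,0,-1]},
    {"translation":[0,0,0],"rotation":[0,0,-1]},
    {"translation":[0,0,0],"rotation":[0,0,-1]},
    {"translation":[0,0,0],"rotation":[0,0,0]},
  ],
)

```text
time_s: 13.5
ee_pos: [0.4861, 0.1186, 0.098]
eef_rot: [-3.141, 0.0, 1.572]
force: [0.2, -0.4, -0.3]
opening: 0.0401
finger_force: 0.0
```

Run:
```python
from h import *
for c in('top','scene'):
    im,d,X=cloud(c)
    comps(c,im,X,hi=.03,xr=(.487,.705),yr=(-.08,.298))
print(arm.observe()['ee_pos'])
```

```text
top px [179. 179.] n 411 min [0.606 0.205 0.01 ] max [0.68  0.28  0.028] mid [0.643 0.243] rgb [105.  99.  95.]
top px [240. 206.] n 488 min [ 0.513 -0.004  0.01 ] max [0.583 0.071 0.027] mid [0.548 0.034] rgb [ 43.  119.5  61. ]
scene px [298. 151.] n 416 min [0.499 0.126 0.009] max [0.572 0.2   0.027] mid [0.535 0.163] rgb [115. 108. 104.]
scene px [340. 161.] n 432 min [0.614 0.206 0.008] max [0.686 0.282 0.027] mid [0.65  0.244] rgb [131. 123. 117.]
scene px [270. 177.] n 515 min [ 0.518 -0.004  0.009] max [0.589 0.074 0.026] mid [0.553 0.035] rgb [ 33. 101.  53.]
[0.48635668 0.11877588 0.09811242]
```

Call:
send_rows(
  steps=[
    {"translation":[-0.15,0.46,0],"rotation":[0,0,0]},
    {"translation":[-0.15,0.46,0],"rotation":[0,0,0]},
    {"translation":[0,0,0.6],"rotation":[0,0,0]},
    {"translation":[0,0,0.6],"rotation":[0,0,0]},
    {"translation":[0,0,0.42],"rotation":[0,0,0]},
    {"translation":[0.2,0,0],"rotation":[0,0,0]},
    {"translation":[0.2,0,0],"rotation":[0,0,0]},
    {"translation":[0.2,0,0],"rotation":[0,0,0]},
    {"translation":[0.2,0,0],"rotation":[0,0,0]},
    {"translation":[0.2,0,0],"rotation":[0,0,0]},
    {"translation":[0.2,0,0],"rotation":[0,0,0]},
    {"translation":[0.2,0,0],"rotation":[0,0,0]},
  ],
)

```text
time_s: 14.8
ee_pos: [0.5336, 0.1749, 0.0182]
eef_rot: [3.14, 0.0, 1.571]
force: [-0.2, -5.4, 5.2]
opening: 0.0399
finger_force: 3.0
```

Call:
send_rows(
  steps=[
    {"translation":[0.2,0,0],"rotation":[0,0,0]},
    {"translation":[0.2,0,0],"rotation":[0,0,0]},
    {"translation":[0.15,0,0],"rotation":[0,0,0]},
    {"translation":[0,0,0],"rotation":[0,0,0]},
    {"translation":[-0.2,0,0],"rotation":[0,0,0]},
    {"translation":[-0.2,0,0],"rotation":[0,0,0]},
    {"translation":[0,0,-0.6],"rotation":[0,0,0]},
    {"translation":[0,0,-0.6],"rotation":[0,0,0]},
    {"translation":[0,0,-0.5],"rotation":[0,0,0]},
    {"translation":[0,0,0],"rotation":[0,0,0]},
  ],
)

```text
time_s: 15.8
ee_pos: [0.5354, 0.1813, 0.1064]
eef_rot: [3.135, -0.002, 1.57]
force: [-0.3, 0.6, -0.1]
opening: 0.0399
finger_force: 0.0
```

Run:
```python
from h import *
for c in('top','scene'):
    im,d,X=cloud(c)
    comps(c,im,X,hi=.03,xr=(.487,.705),yr=(-.08,.298))
print(arm.observe()['ee_pos'])
```

```text
top px [240. 206.] n 487 min [ 0.514 -0.004  0.01 ] max [0.583 0.071 0.027] mid [0.548 0.034] rgb [39. 88. 54.]
top px [171. 216.] n 69 min [0.495 0.248 0.009] max [0.534 0.282 0.027] mid [0.514 0.265] rgb [ 94.  96. 103.]
scene px [317. 143.] n 244 min [0.505 0.205 0.008] max [0.575 0.28  0.026] mid [0.54  0.242] rgb [109.5 104.  103.5]
scene px [340. 161.] n 428 min [0.611 0.206 0.01 ] max [0.686 0.282 0.027] mid [0.649 0.244] rgb [132. 124. 118.]
scene px [270. 177.] n 512 min [ 0.518 -0.004  0.009] max [0.589 0.074 0.025] mid [0.554 0.035] rgb [23. 67. 35.]
[0.53293701 0.18097095 0.10231146]
```

Call:
send_rows(
  steps=[
    {"translation":[-0.83,0.17,0.2],"rotation":[0,0,0]},
    {"translation":[-0.83,0.17,0.2],"rotation":[0,0,0]},
    {"translation":[0,0,0.55],"rotation":[0,0,0]},
    {"translation":[0,0,0.5],"rotation":[0,0,0]},
    {"translation":[0,0,0.32],"rotation":[0,0,0]},
    {"translation":[-0.2,0,0],"rotation":[0,0,0]},
    {"translation":[-0.2,0,0],"rotation":[0,0,0]},
    {"translation":[-0.2,0,0],"rotation":[0,0,0]},
    {"translation":[-0.2,0,0],"rotation":[0,0,0]},
    {"translation":[-0.2,0,0],"rotation":[0,0,0]},
  ],
)

```text
time_s: 16.9
ee_pos: [0.5494, 0.0479, 0.0134]
eef_rot: [-3.141, -0.0, 1.571]
force: [-0.4, -0.1, -0.9]
opening: 0.0401
finger_force: 0.4
```

Call:
send_rows(
  steps=[
    {"translation":[-0.25,0,0],"rotation":[0,0,0]},
    {"translation":[-0.25,0,0],"rotation":[0,0,0]},
    {"translation":[-0.25,0,0],"rotation":[0,0,0]},
    {"translation":[-0.25,0,0],"rotation":[0,0,0]},
    {"translation":[-0.25,0,0],"rotation":[0,0,0]},
    {"translation":[-0.25,0,0],"rotation":[0,0,0]},
    {"translation":[-0.25,0,0],"rotation":[0,0,0]},
    {"translation":[-0.25,0,0],"rotation":[0,0,0]},
  ],
)

```text
time_s: 17.7
ee_pos: [0.5497, -0.0524, 0.0137]
eef_rot: [3.141, 0.0, 1.571]
force: [-0.4, 1.3, -0.5]
opening: 0.0399
finger_force: 0.6
```

Run:
```python
from h import *
for c in('top','scene'):
    im,d,X=cloud(c); save(c+'2.png',im,1)
    comps(c,im,X,hi=.03,xr=(.48,.705),yr=(-.25,.298))
print(arm.observe()['ee_pos'])
a=cv2.imread('pics/top2.png')[120:270,130:370];b=cv2.imread('pics/scene2.png')[80:230,130:370]
cv2.imwrite('pics/m2.png',cv2.resize(np.vstack([a,b]),None,fx=2,fy=2))
```

```text
top px [282. 167.] n 165 min [ 0.663 -0.146  0.015] max [ 0.7   -0.077  0.027] mid [ 0.682 -0.112] rgb [194. 115.  54.]
top px [179. 179.] n 407 min [0.606 0.205 0.013] max [0.68  0.279 0.028] mid [0.643 0.242] rgb [105.  99.  96.]
top px [179. 211.] n 421 min [0.495 0.206 0.013] max [0.566 0.278 0.028] mid [0.531 0.242] rgb [106. 100.  99.]
scene px [317. 140.] n 402 min [0.5   0.207 0.009] max [0.574 0.28  0.027] mid [0.537 0.244] rgb [125. 118. 110.]
scene px [341. 162.] n 438 min [0.612 0.205 0.009] max [0.686 0.281 0.027] mid [0.649 0.243] rgb [134.  125.  119.5]
scene px [235. 201.] n 590 min [ 0.518 -0.143  0.009] max [ 0.589 -0.061  0.026] mid [ 0.554 -0.102] rgb [22.  73.  38.5]
scene px [257. 228.] n 527 min [ 0.634 -0.146  0.009] max [ 0.704 -0.072  0.027] mid [ 0.669 -0.109] rgb [167.  97.  32.]
scene px [234. 256.] n 84 min [ 0.693 -0.249  0.008] max [ 0.702 -0.18   0.025] mid [ 0.698 -0.214] rgb [179.  171.5 157.5]
[ 0.54984936 -0.05315901  0.01379124]
```

View pics/m2.png

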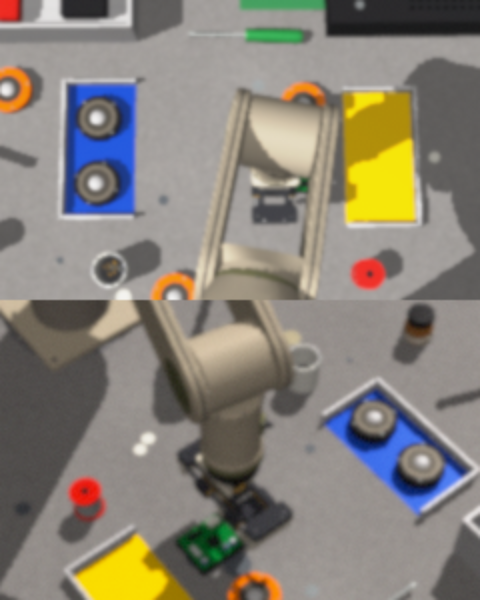

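Both speakers sit in the blue bay, at (97,118) and (96,184), and the board is sliding straight towards yellow.

Call:
send_rows(
  steps=[
    {"translation":[-0.25,0,0],"rotation":[0,0,0]},
    {"translation":[-0.25,0,0],"rotation":[0,0,0]},
    {"translation":[-0.25,0,0],"rotation":[0,0,0]},
    {"translation":[-0.25,0,0],"rotation":[0,0,0]},
    {"translation":[-0.25,0,0],"rotation":[0,0,0]},
    {"translation":[-0.25,0,0],"rotation":[0,0,0]},
    {"translation":[-0.25,0,0],"rotation":[0,0,0]},
    {"translation":[-0.25,0,0],"rotation":[0,0,0]},
    {"translation":[-0.25,0,0],"rotation":[0,0,0]},
    {"translation":[-0.25,0,0],"rotation":[0,0,0]},
    {"translation":[-0.2,0,0],"rotation":[0,0,0]},
    {"translation":[-0.12,0,0],"rotation":[0,0,0]},
  ],
)

```text
time_s: 19.0
ee_pos: [0.5497, -0.1934, 0.0137]
eef_rot: [3.142, 0.0, 1.57]
force: [0.2, 2.3, 2.8]
opening: 0.04
finger_force: 1.2
```

Call:
send_rows(
  steps=[
    {"translation":[0,0,0],"rotation":[0,0,0]},
    {"translation":[0.2,0,0],"rotation":[0,0,0]},
    {"translation":[0.2,0,0],"rotation":[0,0,0]},
    {"translation":[0,0,-0.7],"rotation":[0,0,0]},
    {"translation":[0,0,-0.9],"rotation":[0,0,0]},
    {"translation":[0,0,-0.9],"rotation":[0,0,0]},
    {"translation":[0.6,-0.2,0],"rotation":[0,0,0]},
    {"translation":[0.6,-0.2,0],"rotation":[0,0,0]},
    {"translation":[0.6,-0.2,0],"rotation":[0,0,0]},
    {"translation":[0.6,-0.2,0],"rotation":[0,0,0]},
    {"translation":[0,0,0],"rotation":[0,0,0]},
  ],
  grip=1,
)

```text
time_s: 20.1
ee_pos: [0.5083, -0.0481, 0.1383]
eef_rot: [-3.141, -0.001, 1.575]
force: [1.2, -0.3, -0.4]
opening: 0.0928
finger_force: 0.0
```

Run:
```python
from h import *
for c in('top','scene'):
    im,d,X=cloud(c)
    comps(c,im,X,hi=.07,xr=(.34,.705),yr=(-.298,.298))
```

```text
top px [282. 170.] n 294 min [ 0.644 -0.146  0.015] max [ 0.7   -0.074  0.029] mid [ 0.672 -0.11 ] rgb [227. 136.  62.]
top px [319. 164.] n 93 min [ 0.689 -0.296  0.01 ] max [ 0.697 -0.181  0.027] mid [ 0.693 -0.238] rgb [193. 190. 189.]
top px [179. 179.] n 412 min [0.606 0.205 0.011] max [0.68  0.279 0.029] mid [0.643 0.242] rgb [106. 100.  96.]
top px [322. 206.] n 502 min [ 0.512 -0.284  0.01 ] max [ 0.584 -0.205  0.027] mid [ 0.548 -0.245] rgb [41.5 94.  43. ]
top px [179. 211.] n 432 min [0.495 0.205 0.009] max [0.567 0.278 0.029] mid [0.531 0.241] rgb [105.5 100.   99. ]
top px [179. 229.] n 72 min [0.47  0.182 0.011] max [0.475 0.295 0.027] mid [0.473 0.239] rgb [204.5 202.5 205. ]
top px [320. 232.] n 72 min [ 0.453 -0.296  0.01 ] max [ 0.458 -0.179  0.027] mid [ 0.456 -0.238] rgb [210. 205. 201.]
top px [186. 255.] n 264 min [0.359 0.184 0.009] max [0.411 0.238 0.065] mid [0.385 0.211] rgb [108.  103.5 102. ]
top px [315. 257.] n 190 min [ 0.352 -0.234  0.01 ] max [ 0.397 -0.188  0.055] mid [ 0.375 -0.211] rgb [238.  49.  44.]
top px [217. 263.] n 202 min [0.341 0.081 0.01
[... 553 characters left out ...]
431 min [0.613 0.206 0.009] max [0.686 0.282 0.028] mid [0.649 0.244] rgb [132. 125. 118.]
scene px [173. 178.] n 253 min [ 0.358 -0.231  0.008] max [ 0.404 -0.186  0.052] mid [ 0.381 -0.209] rgb [218.  46.  41.]
scene px [181. 204.] n 139 min [ 0.455 -0.295  0.008] max [ 0.467 -0.18   0.025] mid [ 0.461 -0.238] rgb [159. 155. 153.]
scene px [197. 227.] n 616 min [ 0.517 -0.282  0.009] max [ 0.589 -0.204  0.026] mid [ 0.553 -0.243] rgb [26. 70. 27.]
scene px [257. 228.] n 515 min [ 0.633 -0.146  0.011] max [ 0.704 -0.072  0.028] mid [ 0.668 -0.109] rgb [229. 128.  46.]
scene px [227. 261.] n 150 min [ 0.694 -0.296  0.008] max [ 0.701 -0.179  0.024] mid [ 0.697 -0.238] rgb [173.  167.5 155. ]
```

Call:
send_rows(
  steps=[
    {"translation":[0,0,0],"rotation":[0,0,1]},
    {"translation":[0,0,0],"rotation":[0,0,1]},
    {"translation":[0,0,0],"rotation":[0,0,1]},
    {"translation":[0,0,0],"rotation":[0,0,1]},
    {"translation":[0,0,0],"rotation":[0,0,1]},
    {"translation":[0,0,0],"rotation":[0,0,1]},
    {"translation":[0,0,0],"rotation":[0,0,1]},
    {"translation":[0,0,0],"rotation":[0,0,1]},
    {"translation":[0,0,0],"rotation":[0,0,1]},
    {"translation":[0,0,0],"rotation":[0,0,1]},
    {"translation":[0,0,0],"rotation":[0,0,1]},
    {"translation":[0,0,0],"rotation":[0,0,1]},
  ],
)

```text
time_s: 21.4
ee_pos: [0.51, -0.0531, 0.1386]
eef_rot: [3.141, 0.0, 0.309]
force: [-0.0, 0.2, 0.6]
opening: 0.0931
finger_force: 0.0
```

Call:
send_rows(
  steps=[
    {"translation":[0,0,0],"rotation":[0,0,1]},
    {"translation":[0,0,0],"rotation":[0,0,1]},
    {"translation":[0,0,0],"rotation":[0,0,1]},
    {"translation":[-0.34,-0.74,-0.05],"rotation":[0,0,0]},
    {"translation":[-0.34,-0.74,-0.05],"rotation":[0,0,0]},
    {"translation":[-0.34,-0.74,-0.05],"rotation":[0,0,0]},
    {"translation":[-0.34,-0.74,-0.05],"rotation":[0,0,0]},
    {"translation":[-0.34,-0.74,-0.05],"rotation":[0,0,0]},
    {"translation":[-0.34,-0.74,-0.05],"rotation":[0,0,0]},
    {"translation":[-0.34,-0.74,-0.05],"rotation":[0,0,0]},
    {"translation":[0,0,0],"rotation":[0,0,0]},
  ],
)

```text
time_s: 22.5
ee_pos: [0.3896, 0.2099, 0.1567]
eef_rot: [-3.14, -0.0, 0.004]
force: [0.3, 0.1, 0.2]
opening: 0.093
finger_force: 0.0
```

Run:
```python
from h import *
for c in('top','scene'):
    f=np.load(c+'0.npz'); im,X=f['im'],f['X']
    comps(c,im,X,lo=.05,hi=.075,xr=(.33,.45),yr=(.15,.27))
im,d,X=cloud('wrist'); save('w1.png',im,1); comps('wrist',im,X,lo=.048,hi=.075,xr=(.33,.45),yr=(.15,.27))
s=arm.observe();print(s['ee_pos'],s['eef_rot'],s['joint_positions'].round(2))
```

```text
top px [185. 255.] n 71 min [0.359 0.184 0.051] max [0.41  0.24  0.067] mid [0.385 0.212] rgb [170. 168. 166.]
scene px [282. 109.] n 87 min [0.363 0.187 0.05 ] max [0.419 0.241 0.064] mid [0.391 0.214] rgb [151. 148. 141.]
wrist px [253. 201.] n 1284 min [0.362 0.184 0.048] max [0.416 0.238 0.061] mid [0.389 0.211] rgb [241.5 244.  240. ]
[0.39049055 0.20809554 0.15645993] [-3.14144206e+00 -7.50155071e-04  3.56862746e-03] [ 0.37 -0.26  2.   -0.    1.41  1.94]
```

View pics/w1.png

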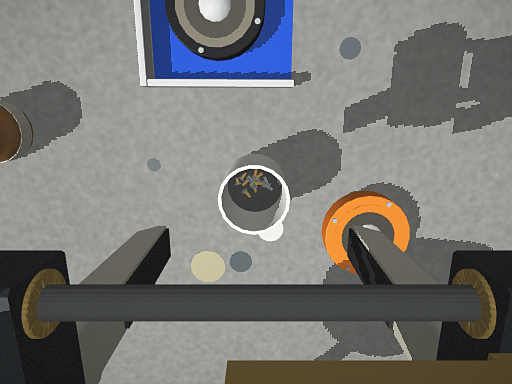

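The wrist view shows the cup centred at (253,200), its rim at z≈0.061, and both fingers clear of the orange decoy. Descending and gripping.

Call:
send_rows(
  steps=[
    {"translation":[0,-0.05,0.6],"rotation":[0,0,0]},
    {"translation":[0,0,0.6],"rotation":[0,0,0]},
    {"translation":[0,0,0.5],"rotation":[0,0,0]},
    {"translation":[0,0,0.4],"rotation":[0,0,0]},
    {"translation":[0,0,0.27],"rotation":[0,0,0]},
    {"translation":[0,0,0],"rotation":[0,0,0]},
  ],
)

```text
time_s: 23.15
ee_pos: [0.3898, 0.2076, 0.0357]
eef_rot: [3.14, 0.003, -0.002]
force: [-0.9, -0.8, -0.8]
opening: 0.0928
finger_force: 0.0
```

Call:
send_rows(
  steps=[
    {"translation":[0,0,0],"rotation":[0,0,0]},
    {"translation":[0,0,0],"rotation":[0,0,0]},
    {"translation":[0,0,0],"rotation":[0,0,0]},
    {"translation":[0,0,0],"rotation":[0,0,0]},
    {"translation":[0,0,0],"rotation":[0,0,0]},
    {"translation":[0,0,0],"rotation":[0,0,0]},
    {"translation":[0,0,0],"rotation":[0,0,0]},
    {"translation":[0,0,0],"rotation":[0,0,0]},
  ],
  grip=-0.1,
  grip_force=15,
)

```text
time_s: 23.95
ee_pos: [0.3912, 0.2096, 0.0383]
eef_rot: [-3.141, -0.001, -0.0]
force: [-0.7, 2.2, 5.9]
opening: 0.0553
finger_force: 14.9
```

Call:
send_rows(
  steps=[
    {"translation":[0,0,-0.2],"rotation":[0,0,0]},
    {"translation":[0,0,-0.4],"rotation":[0,0,0]},
    {"translation":[0,0,-0.4],"rotation":[0,0,0]},
    {"translation":[0,0,-0.4],"rotation":[0,0,0]},
    {"translation":[0,0,-0.4],"rotation":[0,0,0]},
    {"translation":[0,0,-0.2],"rotation":[0,0,0]},
    {"translation":[0.12,0.22,0],"rotation":[0,0,0]},
  ],
)

```text
time_s: 24.65
ee_pos: [0.3974, 0.1989, 0.1392]
eef_rot: [-3.14, -0.002, 0.001]
force: [-0.2, -0.5, 0.2]
opening: 0.055
finger_force: 14.8
```

Call:
send_rows(
  steps=[
    {"translation":[0.25,0.45,0],"rotation":[0,0,0]},
    {"translation":[0.25,0.45,0],"rotation":[0,0,0]},
    {"translation":[0.25,0.45,0],"rotation":[0,0,0]},
    {"translation":[0.25,0.45,0],"rotation":[0,0,0]},
    {"translation":[0.25,0.45,0],"rotation":[0,0,0]},
    {"translation":[0.25,0.45,0],"rotation":[0,0,0]},
    {"translation":[0.25,0.45,0],"rotation":[0,0,0]},
    {"translation":[0.25,0.45,0],"rotation":[0,0,0]},
    {"translation":[0.25,0.45,0],"rotation":[0,0,0]},
    {"translation":[0.25,0.45,0],"rotation":[0,0,0]},
    {"translation":[0.25,0.45,0],"rotation":[0,0,0]},
    {"translation":[0.25,0.45,0],"rotation":[0,0,0]},
  ],
)

```text
time_s: 25.85
ee_pos: [0.546, -0.0737, 0.1358]
eef_rot: [-3.141, 0.003, -0.0]
force: [-0.4, -0.1, -0.1]
opening: 0.0552
finger_force: 14.8
```

Call:
send_rows(
  steps=[
    {"translation":[0.25,0.45,0],"rotation":[0,0,0]},
    {"translation":[0.25,0.45,0],"rotation":[0,0,0]},
    {"translation":[0.25,0.45,0],"rotation":[0,0,0]},
    {"translation":[0.25,0.45,0],"rotation":[0,0,0]},
    {"translation":[0.25,0.45,0],"rotation":[0,0,0]},
    {"translation":[0.25,0.45,0],"rotation":[0,0,0]},
    {"translation":[0.25,0.45,0],"rotation":[0,0,0]},
    {"translation":[0.12,0.22,0],"rotation":[0,0,0]},
    {"translation":[0,0,0],"rotation":[0,0,0]},
    {"translation":[0,0,0],"rotation":[0,0,0]},
  ],
)

```text
time_s: 26.85
ee_pos: [0.639, -0.2405, 0.1359]
eef_rot: [-3.14, 0.002, -0.001]
force: [0.0, -0.3, -0.7]
opening: 0.0553
finger_force: 14.8
```

Run:
```python
from h import *
for c in('scene','wrist'):
    im,d,X=cloud(c); save(c+'3.png',im,1)
    comps(c,im,X,lo=.008,hi=.03,xr=(.44,.72),yr=(-.32,-.17)); comps(c,im,X,lo=.1,hi=.2,xr=(.55,.72),yr=(-.32,-.17))
s=arm.observe();print(s['ee_pos'],s['eef_rot'],s['opening'],s['finger_force'])
a=cv2.imread('pics/scene3.png')[110:302,100:356]; cv2.imwrite('pics/m3.png',np.hstack([cv2.resize(a,(400,300)),cv2.resize(cv2.imread('pics/wrist3.png'),(400,300))]))
```

```text
scene px [200. 243.] n 407 min [ 0.458 -0.304  0.008] max [ 0.701 -0.183  0.026] mid [ 0.58  -0.244] rgb [165. 159. 145.]
scene px [214. 231.] n 359 min [ 0.62  -0.28   0.102] max [ 0.665 -0.199  0.172] mid [ 0.643 -0.239] rgb [111. 107.  93.]
wrist px [292. 146.] n 2319 min [ 0.609 -0.304  0.009] max [ 0.698 -0.182  0.022] mid [ 0.654 -0.243] rgb [222. 226. 224.]
wrist px [323. 341.] n 347 min [ 0.47  -0.304  0.009] max [ 0.516 -0.299  0.022] mid [ 0.493 -0.301] rgb [217. 219. 218.]
wrist px [259. 248.] n 14342 min [ 0.611 -0.282  0.105] max [ 0.663 -0.199  0.183] mid [ 0.637 -0.241] rgb [100.  99.  91.]
wrist px [171. 334.] n 340 min [ 0.631 -0.213  0.184] max [ 0.644 -0.211  0.2  ] mid [ 0.637 -0.212] rgb [80. 79. 73.]
wrist px [259. 327.] n 752 min [ 0.608 -0.257  0.153] max [ 0.615 -0.224  0.16 ] mid [ 0.612 -0.241] rgb [231.5 233.5 173.5]
wrist px [346. 334.] n 348 min [ 0.63  -0.27   0.184] max [ 0.644 -0.268  0.2  ] mid [ 0.637 -0.269] rgb [80. 80. 73.]
[ 0.63935611 -0.23973527  0.13675895] [-3.14083634e+00  1.40831994e-03  1.79466148e-04] 0.05588712968506681 14.843399233650416
```

View pics/m3.png

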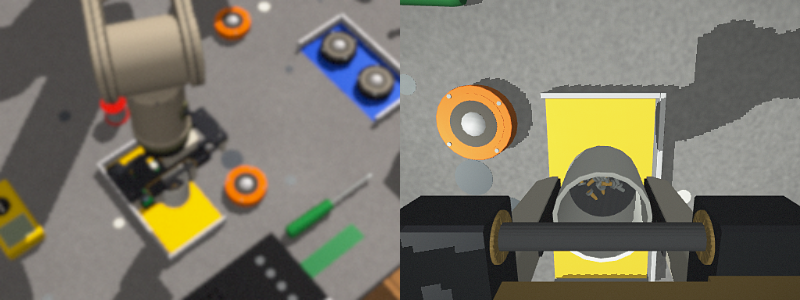

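The cup is held upright over the yellow bay, and its floor area is clear of the board and walls. Lowering gently.

Call:
send_rows(
  steps=[
    {"translation":[0,0,0.3],"rotation":[0,0,0]},
    {"translation":[0,0,0.4],"rotation":[0,0,0]},
    {"translation":[0,0,0.4],"rotation":[0,0,0]},
    {"translation":[0,0,0.3],"rotation":[0,0,0]},
    {"translation":[0,0,0.25],"rotation":[0,0,0]},
    {"translation":[0,0,0.15],"rotation":[0,0,0]},
    {"translation":[0,0,0.06],"rotation":[0,0,0]},
    {"translation":[0,0,0],"rotation":[0,0,0]},
    {"translation":[0,0,0],"rotation":[0,0,0]},
  ],
)

```text
time_s: 27.85
ee_pos: [0.6408, -0.2406, 0.0456]
eef_rot: [3.141, -0.001, -0.0]
force: [-1.0, 0.2, -0.2]
opening: 0.0553
finger_force: 14.8
```

Call:
send_rows(
  steps=[
    {"translation":[0,0,0.04],"rotation":[0,0,0]},
    {"translation":[0,0,0],"rotation":[0,0,0]},
    {"translation":[0,0,0],"rotation":[0,0,0]},
  ],
)

```text
time_s: 28.15
ee_pos: [0.6403, -0.2404, 0.0429]
eef_rot: [3.141, -0.0, -0.0]
force: [-0.1, 0.4, -0.4]
opening: 0.0554
finger_force: 14.8
```

Call:
send_rows(
  steps=[
    {"translation":[0,0,0.04],"rotation":[0,0,0]},
    {"translation":[0,0,0],"rotation":[0,0,0]},
    {"translation":[0,0,0.02],"rotation":[0,0,0]},
    {"translation":[0,0,0],"rotation":[0,0,0]},
    {"translation":[0,0,0],"rotation":[0,0,0]},
  ],
)

```text
time_s: 28.65
ee_pos: [0.6401, -0.2403, 0.0396]
eef_rot: [-3.142, 0.0, -0.0]
force: [-0.2, 0.2, -0.4]
opening: 0.0554
finger_force: 14.8
```

Call:
send_rows(
  steps=[
    {"translation":[0,0,0.02],"rotation":[0,0,0]},
    {"translation":[0,0,0],"rotation":[0,0,0]},
    {"translation":[0,0,0],"rotation":[0,0,0]},
  ],
)

```text
time_s: 28.95
ee_pos: [0.6401, -0.2403, 0.0385]
eef_rot: [-3.142, 0.0, -0.0]
force: [0.7, 0.1, -0.9]
opening: 0.055
finger_force: 14.8
```

Call:
send_rows(
  steps=[
    {"translation":[0,0,0.02],"rotation":[0,0,0]},
    {"translation":[0,0,0],"rotation":[0,0,0]},
    {"translation":[0,0,0],"rotation":[0,0,0]},
  ],
)

```text
time_s: 29.25
ee_pos: [0.6403, -0.2404, 0.0384]
eef_rot: [3.141, -0.0, -0.0]
force: [-1.7, 0.9, 6.1]
opening: 0.0558
finger_force: 14.8
```

Run:
```python
from h import *
for i in range(3):
    im,d,X=cloud('wrist'); s=arm.observe(); print(s['ee_pos'],s['force'])
P=X[(abs(X[...,0]-.64)<.04)&(abs(X[...,1]+.24)<.032)&(X[...,2]>.045)&(X[...,2]<.075)&(im.min(-1)>150)]
print(len(P),np.percentile(P,[1,50,90,99],0).round(4))
```

```text
[ 0.64030907 -0.24039153  0.03836729] [-2.97864633  1.07083689  4.97656127]
[ 0.64030735 -0.24040401  0.0383733 ] [-3.14677634  1.25810378  5.66040678]
[ 0.64032014 -0.24038956  0.03835513] [-2.34697977  0.83947488  6.08888661]
1442 [[ 0.6095 -0.2682  0.058 ]
 [ 0.6484 -0.2415  0.0599]
 [ 0.6621 -0.2174  0.0606]
 [ 0.6637 -0.2146  0.0612]]
```

Contact is felt (6 N upwards), so the cup stands on the bench. Opening a little, going straight up, and clearing away.

Call:
send_rows(
  steps=[
    {"translation":[0,0,0],"rotation":[0,0,0]},
    {"translation":[0,0,0],"rotation":[0,0,0]},
    {"translation":[0,0,0],"rotation":[0,0,0]},
    {"translation":[0,0,0],"rotation":[0,0,0]},
    {"translation":[0,0,0],"rotation":[0,0,0]},
  ],
  grip=0.6,
)

```text
time_s: 29.9
ee_pos: [0.6401, -0.2403, 0.0375]
eef_rot: [-3.142, 0.0, -0.0]
force: [0.7, -0.2, 0.0]
opening: 0.0744
finger_force: 0.0
```

Call:
send_rows(
  steps=[
    {"translation":[0,0,-0.2],"rotation":[0,0,0]},
    {"translation":[0,0,-0.4],"rotation":[0,0,0]},
    {"translation":[0,0,-0.6],"rotation":[0,0,0]},
    {"translation":[0,0,-0.6],"rotation":[0,0,0]},
    {"translation":[0,0,-0.6],"rotation":[0,0,0]},
    {"translation":[-0.4,-0.7,0],"rotation":[0,0,0]},
    {"translation":[-0.4,-0.7,0],"rotation":[0,0,0]},
    {"translation":[-0.4,-0.7,0],"rotation":[0,0,0]},
    {"translation":[-0.4,-0.7,0],"rotation":[0,0,0]},
    {"translation":[-0.4,-0.7,0],"rotation":[0,0,0]},
    {"translation":[-0.4,-0.7,0],"rotation":[0,0,0]},
    {"translation":[0,0,0],"rotation":[0,0,0]},
  ],
)

```text
time_s: 31.1
ee_pos: [0.5183, -0.0267, 0.1583]
eef_rot: [-3.14, 0.0, 0.003]
force: [0.4, -0.3, 0.1]
opening: 0.0745
finger_force: 0.0
```

Run:
```python
from h import *
for c in('top','scene'):
    im,d,X=cloud(c); save(c+'4.png',im,1)
    comps(c,im,X,hi=.07,xr=(.46,.69),yr=(-.298,.298))
cv2.imwrite('pics/m4.png',np.hstack([cv2.imread('pics/top4.png')[100:300,100:440],cv2.imread('pics/scene4.png')[80:280,80:400]]))
```

```text
top px [282. 168.] n 129 min [ 0.664 -0.146  0.016] max [ 0.689 -0.075  0.03 ] mid [ 0.677 -0.11 ] rgb [200. 126.  67.]
top px [179. 179.] n 414 min [0.606 0.205 0.01 ] max [0.681 0.279 0.03 ] mid [0.643 0.242] rgb [105.  99.  96.]
top px [321. 180.] n 271 min [ 0.606 -0.268  0.009] max [ 0.659 -0.215  0.065] mid [ 0.633 -0.241] rgb [110. 107.  95.]
top px [322. 206.] n 504 min [ 0.512 -0.284  0.009] max [ 0.584 -0.205  0.028] mid [ 0.548 -0.244] rgb [ 50.5 127.5  58. ]
top px [178. 211.] n 423 min [0.495 0.206 0.012] max [0.567 0.278 0.029] mid [0.531 0.242] rgb [106. 100.  98.]
top px [180. 228.] n 73 min [0.471 0.179 0.012] max [0.476 0.296 0.026] mid [0.473 0.238] rgb [204. 201. 203.]
scene px [304. 129.] n 102 min [0.474 0.183 0.008] max [0.483 0.296 0.026] mid [0.479 0.239] rgb [170.5 166.5 165.5]
scene px [317. 139.] n 403 min [0.5   0.207 0.008] max [0.574 0.282 0.028] mid [0.537 0.244] rgb [124. 116. 109.]
scene px [340. 162.] n 433 min [0.613 0.205 0.009] max [0.686 0.281 0.028] mid [0.649 0.243] rgb [132. 124. 119.]
scene px [181. 204.] n 120 min [ 0.46  -0.296  0.008] max [ 0.468 -0.179  0.024] mid [ 0.464 -0.237] rgb [148.  144.5 143.5]
scene px [204. 234.] n 1044 min [ 0.519 -0.282  0.009] max [ 0.666 -0.204  0.061] mid [ 0.592 -0.243] rgb [ 79. 114.  66.]
scene px [256. 226.] n 418 min [ 0.632 -0.146  0.012] max [ 0.69  -0.072  0.027] mid [ 0.661 -0.109] rgb [225. 128.  57.]
```

View pics/m4.png

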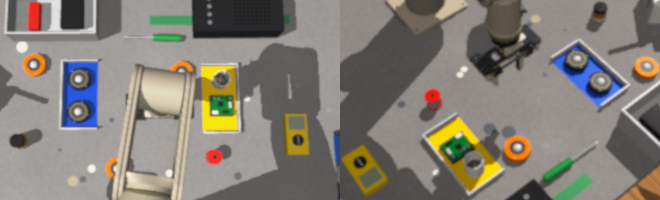

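The picture shows both speakers in the blue bay (80,95), and the board and upright cup side by side in the yellow bay (221,92). The bystanders haven't moved, so I'm handing in.

```bash
python3 -c "
from station import arm
print(arm.close_job())"
```

```text
the job is handed in; nothing more can be done
None
```

The job is handed in after about 31 s of the 72 s allowed: both speakers were slid into the blue-lined bay and the board into the yellow-lined bay, the cup stands upright beside the board, and the bystanders were left where they were.

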